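# Unfasten the blue tin box at the toy stall

## Robot

A 7-joint arm with a two-finger parallel gripper is mounted at the origin on the work surface. World frame = base frame: x ahead of the robot, y to its left, z up, the work surface at z = 0. Lengths are in m, angles in rad, forces in N, time in s.
With the tool pointing down it reaches from about 0.425 to 0.925 m from the base axis. Payload 6.8 kg.
Tool frame: the origin (TCP) lies on the front face of the gripper's body, between the roots of the fingers; the fingertips stand 73 mm ahead of it and the grasp point (between the pads) lies 54 mm ahead of it; z points along the fingers, y is the line along which they close (so a half turn about z gives the same grasp; the last joint's range is limited). The gripper opens to 85 mm and grips with 20 to 120 N. Pads are 22 mm wide; open, the fingers measure 114 mm over their backs; the gripper's body (76 mm by 85 mm) begins 54 mm behind the grasp point. The pads swing forward as they close: fully open they stand 13 mm farther back than shut.
Start: joints at [-1.3, 0.477, 0.022, 1.555, -0.011, 1.109, -0.083], TCP at [0.25, 0.627, 0.304] pointing down, gripper open.
Joint ranges: [-2.96, 2.96], [-0.34, 2.1], [-1.41, 1.46], [0.24, 2.44], [-1.37, 4.51], [0.17, 1.92], [-2.96, 2.96]. Speed limits (rad/s): [2.39, 2.39, 3.14, 3.14, 3.14, 3.14, 3.14].

## Interface

Orientations are given as a unit quaternion [w, x, y, z].
In Python, from station import bot, optics gives the robot as it stands.
- The arm moves only by the tool drive_tool, never from a script. Its argument "deltas" is a list of rows, each an object with "gripper": the closure in counts, from 0 (fully open) to 255 (shut); "offset": the shift along the tool's x, y, z in units of 1000 mm (1.0 is 1000 mm), a list of three; "angular": the turn, a rotation vector about the tool's x, y, z in units of 45 degrees (1.0 is 45 degrees), a list of three. In form: [{"gripper": gripper, "offset": [dx, dy, dz], "angular": [rx, ry, rz]}, ...]. A call has 1 to 5 rows; each row is the pose to reach, as a shift and turn from the pose commanded when the call began, along the tool's axes at that moment; what a row does not reach only later rows make up. A row lasts 1/10 s, in which the tool goes at most 50 mm and 8.59 degrees, less where a joint would pass 70% of its speed; a pose out of reach is approached as far as the arm can. A call with a number of a shift or a turn outside -1 to 1 is refused whole. A call with a gripper value outside its range is refused whole. The fingers move at their own pace and stop on an object; "grip_force" is the grip in N (left out, the last holds). Time passes only in rows, so rows that repeat a pose let the fingers close. It gives the time, the measured TCP pose, the force, the opening and the grip force at its end, in the units of the state.
- bot.get_obs(): the state, without advancing time (a new reading comes with each control period).
- optics.read_camera(name): name is "scene" or "side" or "wrist"; returns the picture (400x640x3 uint8, blue, green, red); there is no depth.
- optics.camera_model(name): a dict with "fx", "fy", "cx", "cy" (pixels), "dist" ([k1, k2, p1, p2, k3] as OpenCV has them; the pictures are not rectified), "cam_to_world" (4x4, takes a point from camera to world coordinates). Camera axes: x right, y up, looking along -z (the intrinsics and any distortion apply to the point x, -y, -z); pixel columns grow to the right and rows downward; lengths in m; the calibration is good to about 2 mm. A picture is of the moment at which its call begins: read the wrist's pose just before it. camera_model takes no time and is no camera call; for the wrist camera it gives the pose at the moment of the call.
- bot.hand_in(): hands the job in; it is judged then, once.
The state is a dict: "t": time; "q": joint angles; "joint_vel": joint speeds; "joint_torque": joint torques, N m; "eef_pos": TCP position; "tool_rot": TCP orientation; "contact_force": force on the tool from outside, world axes, zero at the start; "torque": the same for the moment, N m; "gripper_width": opening from 0.0 (shut) to 1.0 (fully open); "grasp_force": force on a finger pad.
Only numpy, scipy, OpenCV 4.12 (cv2) and the standard library are available. Lean on these libraries where they do the work, as an engineer would, in place of code of your own. Each camera call takes 0.05 s, during which the arm holds its last target. There are 200 camera calls.

## Task

Unfasten the blue tin box so that its lid is free: first slide its yellow safety tab fully aside, off the steel hasp, then lift the hasp by its bar and swing it up until it stands about upright, and let go. Do not force the hasp against the tab; leave the red box fastened and the clay frog and turtle where they are.

Things in the scene. Friction and masses are not known exactly. Their poses are not given: they have to be found in the camera images.
- blue: The BLUE tin box, 110 mm along x, 160 along y, flat lid 60 mm above the table (rim 2 mm wider all round), fixed. Origin: centre of its underside; z up, -x is the front, where the steel hasp bar overhangs. The hasp (flat hinged strip) lies on the lid along x at y = 0, 64 mm above the table; the yellow safety tab crosses it at x = -32 mm.
- blue_tab_fin (a point): Centre of the upright yellow fin of the safety tab on the BLUE box: 24 mm along x, 10 along y, 26 tall. Axes as blue. Below it (13 mm down) lies the tab's carriage, 22 x 26 mm, on the lid, and a blade at that same height that reaches 43 mm to -y, across the hasp. The lid is 24.5 mm below this point. Closed, this point is 34 mm to +y of the hasp's middle line and 45 mm to +x of its bar.
- blue_tab (a joint): Slide of the blue box's safety tab, m: 0 closed (blade over the hasp, which then cannot rise), grows as the tab moves along +y of blue_tab_fin; stop at 0.026. From about 0.019 on the blade is clear of the hasp. It starts at 0 to 0.003 and stays where it is left (about 1.5 N of friction).
- blue_hasp_bar (a point): Centre of the round steel pull bar at the free end of the BLUE box's hasp: 10 mm thick, 30 mm long along y, ends free to grip from above, 20 mm out from the lid's front edge. A strip 18 mm wide, 4 thick runs 72 mm along +x to the hinge line, parallel to y, at the bar's height when closed. A hook plate 12 mm wide hangs 19 mm down, 11 mm to +x of the bar. Axes turn with the hasp (closed: as blue).
- blue_hasp (a joint): Angle of the blue box's hasp, rad: 0 lying closed, grows as the bar swings up and then towards +x of the box; 1.57 upright, stop at 1.8. It stays where it is left (0.05 N m of hinge friction, under 1 N at the bar).
- red_tab (a joint): Slide of the safety tab of the RED tin box, the same kind of box, which is to stay fastened (m, 0 closed).
- red_hasp (a joint): Angle of the hasp of the RED tin box (rad, 0 lying closed), to stay closed.
- frog_mid (a point): Middle of the cream clay frog whistle, about 65 x 55 mm and 47 mm tall, 20 mm above its underside; bystander standing between the boxes.
- turtle_mid (a point): Middle of the brown clay turtle, about 75 x 60 mm and 34 mm tall, 17 mm above its underside; bystander standing between the boxes.
Mind the look-alikes: they are no part of the job. What is meant by the blue is not green, and is the smaller of those in its own colour.

How it is judged:
On the way, in this order (a step that is already met when the one before it is completed fails the run):
1. the blue box's safety tab is slid aside, clear of the hasp (20 mm or more), with the hasp still down (value of joint blue_tab above 0.02 m and value of joint blue_hasp below 0.2 rad), for 0.1 s.
2. the blue box's hasp is lifted to about upright (more than 1.1 rad) (value of joint blue_hasp above 1.1 rad), for 0.2 s.
At the end, for the whole second after the job is handed in: The blue box's safety tab is slid at least 18 mm aside and its hasp stands up by more than 1.1 rad (63 degrees), at rest and let go; the red box's tab is within 8 mm of closed and its hasp down (under 0.15 rad); the frog and the turtle are within 20 mm of where they stood (value of joint blue_tab above 0.018 m and value of joint blue_hasp above 1.1 rad and velocity of joint blue_hasp between -0.1 and 0.1 rad/s and value of joint red_tab below 0.008 m and value of joint red_hasp below 0.15 rad and distance of each of frog_mid, turtle_mid from where it was at the start of the episode below 0.02 m); the robot touches nothing.
It fails at once if the blue hasp is forced up while the safety tab still covers it (value of joint blue_hasp above 0.2 rad and value of joint blue_tab below 0.014 m).
It fails at once if the red box is unfastened: its tab slid by more than 12 mm or its hasp raised (value of joint red_tab above 0.012 m or value of joint red_hasp above 0.25 rad).
It fails at once if the frog or the turtle is pushed more than 20 mm (distance of any of frog_mid, turtle_mid from where it was at the start of the episode above 0.02 m).
It also fails if it takes over 48 s, if anything falls off the work surface, if the arm or the gripper's body presses on something with over 40 N, if the wrist force passes 120 N, or if a joint passes its speed limit or range.

## Working session

There is one attempt and no reset: what is moved stays moved. The work goes in short steps, Python scripts to look and compute and a tool call to move; the robot and the scene stay as the last step left them, time stands still between calls to the robot, and variables do not carry over. Pictures are saved under pics/ and viewed, at most 10 in all, crops included, and the job is handed in when it is done.

Besides the shell and the picture viewer there is one more tool, called after ">>>" in YAML: its name, and indented under it one key for each argument. drive_tool: Moves the arm, as the interface text tells. Its arguments: {"type":"object","properties":{"deltas":{"type":"array"},"grip_force":{"type":"number"}},"required":["deltas"]}

```bash
mkdir -p pics
python3 - <<'E'
from station import bot, optics
import cv2
o=bot.get_obs();print(o['t'],o['eef_pos'],o['tool_rot'])
for n in("scene","side"):
    cv2.imwrite(f"pics/{n}0.png",optics.read_camera(n))
    m=optics.camera_model(n);print(n,m)
E
```

```text
0.0 [0.24943641 0.62672676 0.30294257] [-1.16169612e-04  1.88252563e-01  9.82120244e-01 -8.86207847e-04]
scene {'fx': 485.28895797876555, 'fy': 485.28895797876555, 'cx': 313.10134822436265, 'cy': 191.7378172516447, 'dist': array([-0.02830495,  0.        ,  0.        ,  0.        ,  0.        ]), 'cam_to_world': array([[-1.68411472e-01, -7.47584848e-01,  6.42459704e-01,
         1.23754472e+00],
       [ 9.85716244e-01, -1.28407514e-01,  1.08972456e-01,
         4.14592101e-02],
       [ 1.03049683e-03,  6.51635179e-01,  7.58531827e-01,
         9.38268602e-01],
       [ 0.00000000e+00,  0.00000000e+00,  0.00000000e+00,
         1.00000000e+00]])}
side {'fx': 384.35801284060824, 'fy': 384.35801284060824, 'cx': 316.4051311866138, 'cy': 195.6544784481071, 'dist': array([0.00021075, 0.        , 0.        , 0.        , 0.        ]), 'cam_to_world': array([[ 0.75131355,  0.35056495, -0.5591352 ,  0.02774674],
       [-0.65966437,  0.37420632, -0.65177646, -0.64984859],
       [-0.01925806,  0.85853005,  0.51240148,  0.51632598],
       [ 0.        ,  0.        ,  0.        ,  1.        ]])}
```

View pics/scene0.png

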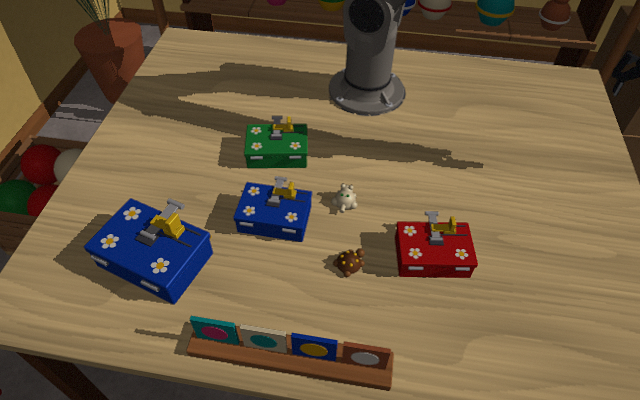

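View pics/side0.png

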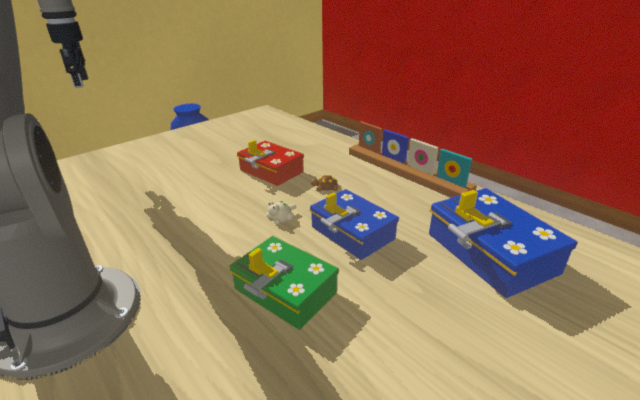

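The small blue box is at about (275,210) in scene and (355,222) in side. Its hasp and tab are at about (283,188) in scene, and its front faces the robot. Next: an enlarged crop, and ray measurements of the tab.

```bash
cat > h.py <<'E'
import numpy as np, cv2
def ray(m,px):
    K=np.array([[m['fx'],0,m['cx']],[0,m['fy'],m['cy']],[0,0,1]])
    u=cv2.undistortPoints(np.array(px,float).reshape(-1,1,2),K,m['dist']).reshape(-1,2)
    T=m['cam_to_world'];d=np.c_[u[:,0],-u[:,1],-np.ones(len(u))]@T[:3,:3].T
    return T[:3,3],d
def plane(m,px,z):
    o,d=ray(m,px);return o+d*((z-o[2])/d[:,2])[:,None]
def cross(m1,p1,m2,p2):
    o1,d1=ray(m1,[p1]);o2,d2=ray(m2,[p2])
    s=np.linalg.lstsq(np.c_[d1[0],-d2[0]],o2-o1,rcond=None)[0]
    a,b=o1+d1[0]*s[0],o2+d2[0]*s[1];return (a+b)/2,np.linalg.norm(a-b)
def yellow(im,roi):
    x0,y0,x1,y1=roi;h=cv2.cvtColor(im[y0:y1,x0:x1],cv2.COLOR_BGR2HSV)
    k=cv2.inRange(h,(18,150,90),(35,255,255))
    c=max(cv2.findContours(k,0,2)[0],key=cv2.contourArea)
    return c.reshape(-1,2)+[x0,y0]
E
python3 - <<'E'
from station import optics
from h import *
a=cv2.imread('pics/scene0.png');b=cv2.imread('pics/side0.png')
ms,md=[optics.camera_model(n) for n in('scene','side')]
ya=yellow(a,(262,172,310,215));yb=yellow(b,(318,185,365,235))
for y in(ya,yb):print(y.min(0),y.max(0),cv2.minAreaRect(y.astype('f4')))
A=cv2.resize(a[165:250,225:325],None,fx=4,fy=4,interpolation=2)
B=cv2.resize(b[180:265,300:400],None,fx=4,fy=4,interpolation=2)
cv2.imwrite('pics/c.png',np.hstack([A,B]))
E
```

```text
[288 182] [296 198] ((291.8211364746094, 189.90367126464844), (16.187265396118164, 6.800566673278809), 73.3007583618164)
[325 192] [347 215] ((333.43365478515625, 205.93661499023438), (25.364667892456055, 16.46478271484375), 57.7243537902832)
```

View pics/c.png

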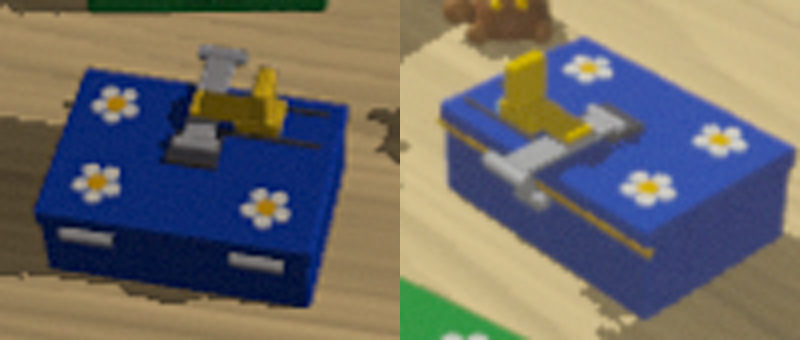

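The crop shows the small blue box with its lid corners. The bar is at about (280.5,178) in scene and (328.8,224.5) in side, and the fin at about (292,190) and (331,203).

Run:
```python
from station import optics
from h import *
ms,md=[optics.camera_model(n) for n in('scene','side')]
c=plane(ms,[(247,182.5),(311.8,191.2),(306,225.7),(234.5,218.7)],.06)
print(c.round(4),c.mean(0).round(4),np.linalg.norm(c-np.roll(c,-1,0),axis=1))
v=(c[1]+c[2]-c[0]-c[3]);print('yaw of y axis',np.degrees(np.arctan2(v[1],v[0]))-90)
v=(c[2]+c[3]-c[0]-c[1]);print('yaw of x axis',np.degrees(np.arctan2(v[1],v[0])))
print('bar',plane(ms,[(280.5,178)],.064),plane(md,[(328.8,224.5)],.064),cross(ms,(280.5,178),md,(328.8,224.5)))
print('fin',plane(ms,[(292.3,190)],.0845),plane(md,[(331.2,203)],.0845),cross(ms,(292.3,190),md,(331.2,203)))
for n,m,p in(('frog',ms,(345,198)),('turtle',ms,(349,263))):print(n,plane(m,[p],.02))
print(optics.camera_model('wrist'))
from station import bot
from scipy.spatial.transform import Rotation as R
q=bot.get_obs()['tool_rot'];print(R.from_quat(q,scalar_first=True).as_matrix())
```

```text
[[ 0.4917 -0.2478  0.06  ]
 [ 0.4925 -0.0881  0.06  ]
 [ 0.5957 -0.0835  0.06  ]
 [ 0.6038 -0.2476  0.06  ]] [ 0.5459 -0.1667  0.06  ] [0.15970664 0.1032895  0.16429114 0.11212966]
yaw of y axis 1.2868279167447412
yaw of x axis 1.2631151690606626
bar [[ 0.46703411 -0.16978426  0.064     ]] [[ 0.46409353 -0.17796648  0.064     ]] (array([ 0.46633707, -0.17222666,  0.06101314]), np.float64(0.004816518780736084))
fin [[ 0.51736002 -0.12978858  0.0845    ]] [[ 0.50181761 -0.14489019  0.0845    ]] (array([ 0.5111929 , -0.13271467,  0.07565004]), np.float64(0.003214721722851281))
frog [[ 0.4665477  -0.00944863  0.02      ]]
turtle [[0.65161099 0.02304592 0.02      ]]
{'fx': 335.5488327365883, 'fy': 335.5488327365883, 'cx': 321.78294223240425, 'cy': 203.10387957988823, 'dist': array([-0.01081518,  0.        ,  0.        ,  0.        ,  0.        ]), 'cam_to_world': array([[ 0.36963083, -0.88526099, -0.28228712,  0.17568809],
       [ 0.92917787,  0.35175493,  0.11356477,  0.65503793],
       [-0.00123858, -0.30427199,  0.95258439,  0.37262184],
       [ 0.        ,  0.        ,  0.        ,  1.        ]])}
[[-9.29125778e-01  3.69763469e-01 -5.15554733e-04]
 [ 3.69763812e-01  9.29124430e-01 -1.58622143e-03]
 [-1.07512240e-04 -1.66443270e-03 -9.99998609e-01]]
```

>>> drive_tool:
  deltas:
    - {"gripper": 0, "offset": [-0.038, -0.03, 0], "angular": [0, 0, -0.15]}
    - {"gripper": 0, "offset": [-0.076, -0.06, 0], "angular": [0, 0, -0.3]}
    - {"gripper": 0, "offset": [-0.114, -0.09, 0], "angular": [0, 0, -0.45]}
    - {"gripper": 0, "offset": [-0.152, -0.12, 0], "angular": [0, 0, -0.482]}
    - {"gripper": 0, "offset": [-0.188, -0.148, 0], "angular": [0, 0, -0.482]}
  grip_force: 40

```text
t: 0.6
eef_pos: [0.3704, 0.4177, 0.3036]
tool_rot: [-0.0, 0.0, 1.0, -0.0]
contact_force: [0.3, 1.0, -0.3]
gripper_width: 1.006
grasp_force: 0.0
```

>>> drive_tool:
  deltas:
    - {"gripper": 0, "offset": [-0.02, -0.045, 0], "angular": [0, 0, 0]}
    - {"gripper": 0, "offset": [-0.04, -0.09, 0], "angular": [0, 0, 0]}
    - {"gripper": 0, "offset": [-0.06, -0.135, 0], "angular": [0, 0, 0]}
    - {"gripper": 0, "offset": [-0.08, -0.18, 0], "angular": [0, 0, 0]}
    - {"gripper": 0, "offset": [-0.1, -0.225, 0], "angular": [0, 0, 0]}

```text
t: 1.1
eef_pos: [0.4698, 0.193, 0.3038]
tool_rot: [-0.0, 0.0, 1.0, -0.0]
contact_force: [0.6, 1.0, 0.2]
gripper_width: 0.998
grasp_force: 0.0
```

>>> drive_tool:
  deltas:
    - {"gripper": 0, "offset": [0, -0.048, 0], "angular": [0, 0, 0]}
    - {"gripper": 0, "offset": [0, -0.096, 0], "angular": [0, 0, 0]}
    - {"gripper": 0, "offset": [0, -0.144, 0], "angular": [0, 0, 0]}
    - {"gripper": 0, "offset": [0, -0.192, 0], "angular": [0, 0, 0]}
    - {"gripper": 0, "offset": [0, -0.24, 0], "angular": [0, 0, 0]}

```text
t: 1.6
eef_pos: [0.4688, -0.0468, 0.3038]
tool_rot: [-0.0, 0.0, 1.0, 0.0]
contact_force: [0.5, -0.2, 0.7]
gripper_width: 0.999
grasp_force: 0.0
```

>>> drive_tool:
  deltas:
    - {"gripper": 0, "offset": [0, -0.045, 0.02], "angular": [0, 0, 0]}
    - {"gripper": 0, "offset": [0, -0.08, 0.04], "angular": [0, 0, 0]}
    - {"gripper": 0, "offset": [0, -0.1, 0.05], "angular": [0, 0, 0]}
    - {"gripper": 0, "offset": [0, -0.1, 0.05], "angular": [0, 0, 0]}

```text
t: 2.0
eef_pos: [0.4678, -0.1479, 0.2524]
tool_rot: [-0.002, 0.003, 1.0, -0.001]
contact_force: [-0.7, 0.3, 0.8]
gripper_width: 1.002
grasp_force: 0.0
```

Run:
```python
from station import bot, optics
import cv2,json,numpy as np
m=optics.camera_model('wrist');np.save('mw.npy',m,allow_pickle=True)
im=optics.read_camera('wrist');cv2.imwrite('pics/w1.png',im);print(bot.get_obs()['eef_pos'],m['cam_to_world'][:3,3])
```

```text
[ 0.46860328 -0.14595319  0.25313738] [ 0.3886864  -0.14812529  0.32227279]
```

View pics/w1.png

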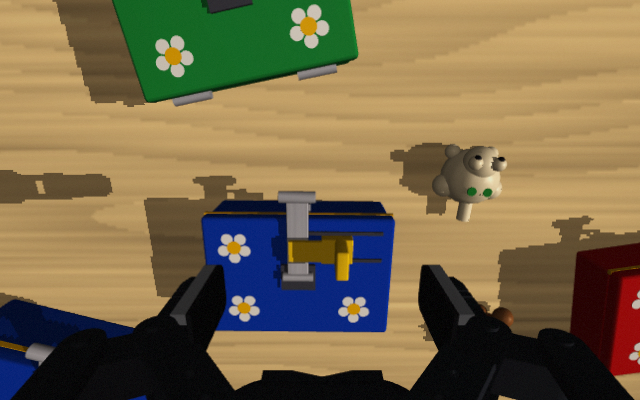

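The wrist view shows the bar centred at about (297,197), the fin at about (344,258) and the frog at (470,178), well to the right.

Run:
```python
from h import *
m=np.load('mw.npy',allow_pickle=True).item()
im=cv2.imread('pics/w1.png')
y=yellow(im,(280,225,365,290));print(y.min(0),y.max(0))
print('bar L,C,R',plane(m,[(278,197),(297,197),(316,197)],.066))
print('fin top near/far',plane(m,[(344,251),(344,281)],.0975), 'sides',plane(m,[(336,266),(353,266)],.0975))
print('lid corners',plane(m,[(203,215),(394,215),(387,331)],.06))
```

```text
[288 240] [334 262]
bar L,C,R [[ 0.46434876 -0.18348352  0.066     ]
 [ 0.46443307 -0.16834675  0.066     ]
 [ 0.46451701 -0.15321449  0.066     ]]
fin top near/far [[ 0.49674092 -0.13243318  0.0975    ]
 [ 0.5217513  -0.13206813  0.0975    ]] sides [[ 0.50902059 -0.13823025  0.0975    ]
 [ 0.50909399 -0.12552962  0.0975    ]]
lid corners [[ 0.48134784 -0.2473202   0.06      ]
 [ 0.48221295 -0.08881404  0.06      ]
 [ 0.59713817 -0.08844152  0.06      ]]
```

>>> drive_tool:
  deltas:
    - {"gripper": 90, "offset": [-0.03, 0.01, 0.03], "angular": [0, 0, 0]}
    - {"gripper": 90, "offset": [-0.041, 0.014, 0.065], "angular": [0, 0, 0]}
    - {"gripper": 90, "offset": [-0.041, 0.014, 0.09], "angular": [0, 0, 0]}
    - {"gripper": 90, "offset": [-0.041, 0.014, 0.099], "angular": [0, 0, 0]}
    - {"gripper": 90, "offset": [-0.041, 0.014, 0.099], "angular": [0, 0, 0]}
  grip_force: 30

```text
t: 2.55
eef_pos: [0.5099, -0.1297, 0.1543]
tool_rot: [-0.001, -0.001, 1.0, 0.0]
contact_force: [0.4, -0.6, 0.6]
gripper_width: 0.647
grasp_force: 0.0
```

Run:
```python
from station import bot, optics
import cv2,numpy as np
im=optics.read_camera('wrist');s=optics.read_camera('side')[160:260,270:430];cv2.imwrite('pics/w2.png',np.hstack([cv2.resize(im,(400,400))[:, :],cv2.resize(s,(400,250))[:250]]) if 0 else np.vstack([cv2.resize(im[150:],(640,250)),cv2.resize(s,(480,300)).__class__((0,640,3),np.uint8),np.hstack([cv2.resize(s,(480,300)),np.zeros((300,160,3),np.uint8)])]));print(bot.get_obs()['eef_pos'])
```

```text
[ 0.51098118 -0.13062369  0.15607112]
```

View pics/w2.png

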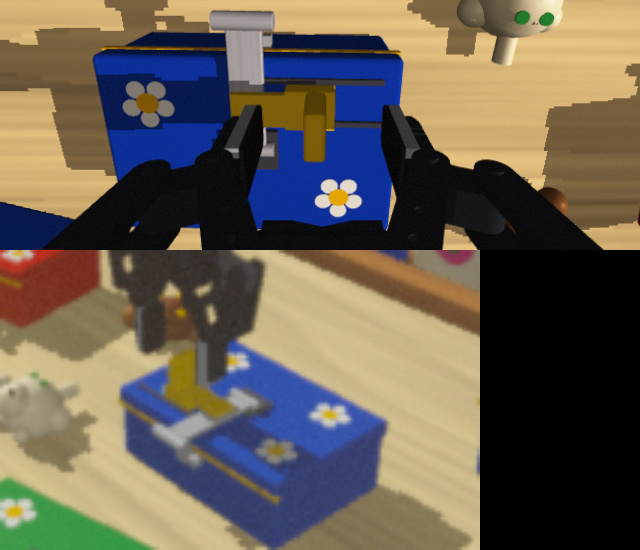

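The fin, at about (315,130) in the upper picture, lies between the two pads, and the fingertips are above the blade. Closing now.

>>> drive_tool:
  deltas:
    - {"gripper": 230, "offset": [0, 0, 0], "angular": [0, 0, 0]}
    - {"gripper": 230, "offset": [0, 0, 0], "angular": [0, 0, 0]}
    - {"gripper": 230, "offset": [0, 0, 0], "angular": [0, 0, 0]}
    - {"gripper": 230, "offset": [0, 0, 0], "angular": [0, 0, 0]}
    - {"gripper": 230, "offset": [0, 0, 0], "angular": [0, 0, 0]}

```text
t: 3.15
eef_pos: [0.5108, -0.1311, 0.1557]
tool_rot: [0.001, 0.001, 1.0, 0.0]
contact_force: [-1.4, 0.4, 6.4]
gripper_width: 0.106
grasp_force: 29.6
```

>>> drive_tool:
  deltas:
    - {"gripper": 230, "offset": [0, 0.006, -0.001], "angular": [0, 0, 0]}
    - {"gripper": 230, "offset": [0, 0.012, -0.001], "angular": [0, 0, 0]}
    - {"gripper": 230, "offset": [0, 0.018, -0.001], "angular": [0, 0, 0]}
    - {"gripper": 230, "offset": [0, 0.023, -0.001], "angular": [0, 0, 0]}
    - {"gripper": 230, "offset": [0, 0.023, -0.001], "angular": [0, 0, 0]}

```text
t: 3.65
eef_pos: [0.5109, -0.1088, 0.1559]
tool_rot: [0.001, 0.0, 1.0, -0.001]
contact_force: [4.2, -6.5, -5.1]
gripper_width: 0.114
grasp_force: 30.0
```

>>> drive_tool:
  deltas:
    - {"gripper": 110, "offset": [0, 0, 0], "angular": [0, 0, 0]}
    - {"gripper": 110, "offset": [0, 0, 0], "angular": [0, 0, 0]}
    - {"gripper": 110, "offset": [0, 0, 0], "angular": [0, 0, 0]}
    - {"gripper": 110, "offset": [0, 0, -0.03], "angular": [0, 0, 0]}
    - {"gripper": 90, "offset": [0, 0, -0.06], "angular": [0, 0, 0]}

```text
t: 4.15
eef_pos: [0.5095, -0.1074, 0.2159]
tool_rot: [-0.002, -0.0, 1.0, 0.0]
contact_force: [0.6, -0.2, 0.9]
gripper_width: 0.643
grasp_force: 0.0
```

>>> drive_tool:
  deltas:
    - {"gripper": 80, "offset": [0.03, -0.03, -0.01], "angular": [0, 0, 0]}
    - {"gripper": 80, "offset": [0.046, -0.059, -0.01], "angular": [0, 0, 0]}
    - {"gripper": 80, "offset": [0.046, -0.059, -0.01], "angular": [0, 0, 0]}
    - {"gripper": 80, "offset": [0.046, -0.059, -0.01], "angular": [0, 0, 0]}

```text
t: 4.55
eef_pos: [0.4641, -0.167, 0.226]
tool_rot: [0.0, 0.001, 1.0, 0.0]
contact_force: [-0.2, 1.6, -1.1]
gripper_width: 0.691
grasp_force: 0.0
```

Run:
```python
from station import bot, optics
import cv2,numpy as np
m=optics.camera_model('wrist');np.save('mw.npy',m,allow_pickle=True)
im=optics.read_camera('wrist');cv2.imwrite('pics/w3.png',im);print(bot.get_obs()['eef_pos'])
```

```text
[ 0.46466437 -0.16616893  0.22587628]
```

View pics/w3.png

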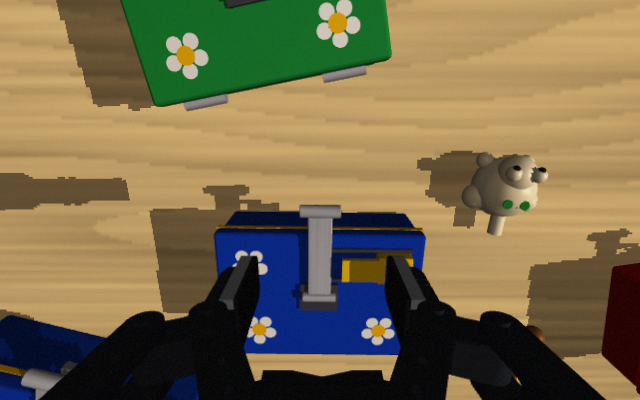

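The tab is aside: the blade's end at column 342 is past the strip's right edge at 332. The bar is at (320,212).

Run:
```python
from h import *
m=np.load('mw.npy',allow_pickle=True).item()
print(plane(m,[(301,212),(320,212),(340,212),(342,270),(332,270)],.067))
```

```text
[[ 0.46452625 -0.18242975  0.067     ]
 [ 0.46455218 -0.16872298  0.067     ]
 [ 0.46458    -0.1542926   0.067     ]
 [ 0.511535   -0.15204858  0.067     ]
 [ 0.51151654 -0.15969389  0.067     ]]
```

>>> drive_tool:
  deltas:
    - {"gripper": 80, "offset": [0, -0.002, 0.035], "angular": [0, 0, 0]}
    - {"gripper": 80, "offset": [0, -0.002, 0.07], "angular": [0, 0, 0]}
    - {"gripper": 80, "offset": [0, -0.002, 0.095], "angular": [0, 0, 0]}
    - {"gripper": 80, "offset": [0, -0.002, 0.111], "angular": [0, 0, 0]}
    - {"gripper": 80, "offset": [0, -0.002, 0.111], "angular": [0, 0, 0]}

```text
t: 5.1
eef_pos: [0.4637, -0.1671, 0.1126]
tool_rot: [-0.002, -0.001, 1.0, 0.001]
contact_force: [0.0, 0.7, -0.4]
gripper_width: 0.683
grasp_force: 0.0
```

>>> drive_tool:
  deltas:
    - {"gripper": 190, "offset": [0, 0, 0], "angular": [0, 0, 0]}
    - {"gripper": 190, "offset": [0, 0, 0], "angular": [0, 0, 0]}
    - {"gripper": 190, "offset": [0, 0, 0], "angular": [0, 0, 0]}
    - {"gripper": 190, "offset": [0, 0, 0], "angular": [0, 0, 0]}
    - {"gripper": 190, "offset": [0, 0, 0], "angular": [0, 0, 0]}
  grip_force: 25

```text
t: 5.6
eef_pos: [0.4652, -0.1685, 0.1156]
tool_rot: [0.001, -0.0, 1.0, 0.0]
contact_force: [1.8, 2.7, 3.9]
gripper_width: 0.34
grasp_force: 24.9
```

>>> drive_tool:
  deltas:
    - {"gripper": 190, "offset": [-0.0008, 0, -0.0108], "angular": [0, 0, 0]}
    - {"gripper": 190, "offset": [-0.0032, 0, -0.0213], "angular": [0, 0, 0]}
    - {"gripper": 190, "offset": [-0.0072, 0, -0.0313], "angular": [0, 0, 0]}
    - {"gripper": 190, "offset": [-0.0126, 0, -0.0407], "angular": [0, 0, 0]}
    - {"gripper": 190, "offset": [-0.0193, 0, -0.0491], "angular": [0, 0, 0]}

```text
t: 6.1
eef_pos: [0.4827, -0.1688, 0.1645]
tool_rot: [-0.001, 0.0, 1.0, 0.0]
contact_force: [-1.6, 2.9, -1.5]
gripper_width: 0.342
grasp_force: 24.8
```

>>> drive_tool:
  deltas:
    - {"gripper": 190, "offset": [-0.0079, 0, -0.0073], "angular": [0, 0, 0]}
    - {"gripper": 190, "offset": [-0.0169, 0, -0.0134], "angular": [0, 0, 0]}
    - {"gripper": 190, "offset": [-0.0266, 0, -0.018], "angular": [0, 0, 0]}
    - {"gripper": 190, "offset": [-0.0369, 0, -0.0212], "angular": [0, 0, 0]}
    - {"gripper": 190, "offset": [-0.0476, 0, -0.0227], "angular": [0, 0, 0]}

```text
t: 6.6
eef_pos: [0.5317, -0.1694, 0.1878]
tool_rot: [-0.0, 0.0, 1.0, -0.0]
contact_force: [-3.7, 2.3, 4.5]
gripper_width: 0.342
grasp_force: 25.8
```

>>> drive_tool:
  deltas:
    - {"gripper": 190, "offset": [0, 0, 0], "angular": [0, 0, 0]}
    - {"gripper": 110, "offset": [0, 0, 0], "angular": [0, 0, 0]}
    - {"gripper": 80, "offset": [0, 0, 0], "angular": [0, 0, 0]}
    - {"gripper": 80, "offset": [0, 0, 0], "angular": [0, 0, 0]}
    - {"gripper": 80, "offset": [0, 0, 0], "angular": [0, 0, 0]}

```text
t: 7.1
eef_pos: [0.5312, -0.1691, 0.1866]
tool_rot: [-0.0, 0.0, 1.0, -0.0]
contact_force: [1.0, 1.3, 0.7]
gripper_width: 0.689
grasp_force: 0.0
```

>>> drive_tool:
  deltas:
    - {"gripper": 80, "offset": [0, 0, -0.03], "angular": [0, 0, 0]}
    - {"gripper": 80, "offset": [0, 0, -0.07], "angular": [0, 0, 0]}
    - {"gripper": 80, "offset": [0, 0, -0.11], "angular": [0, 0, 0]}
    - {"gripper": 80, "offset": [0, 0, -0.13], "angular": [0, 0, 0]}
    - {"gripper": 80, "offset": [0, 0, -0.13], "angular": [0, 0, 0]}

```text
t: 7.6
eef_pos: [0.5327, -0.1696, 0.3201]
tool_rot: [0.003, 0.0, 1.0, -0.0]
contact_force: [0.1, -0.4, 0.9]
gripper_width: 0.691
grasp_force: 0.0
```

Run:
```python
from station import bot, optics
import cv2,numpy as np
s=optics.read_camera('side')[140:280,220:420];w=optics.read_camera('wrist')
cv2.imwrite('pics/w4.png',np.hstack([cv2.resize(s,(400,280)),cv2.resize(w,(400,280))]))
```

```text
(no output)
```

View pics/w4.png

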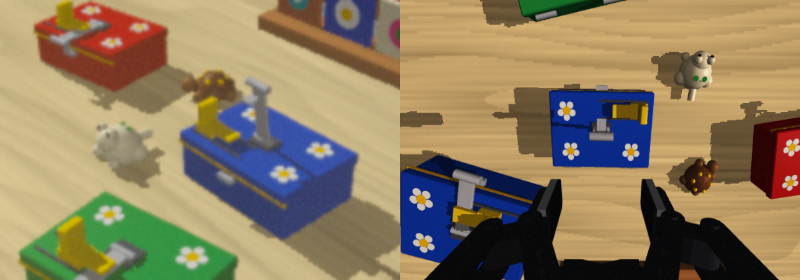

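The hasp stands upright at about (260,110) in the left picture. The tab is aside, the gripper is clear, and the frog, turtle and red box look undisturbed.

```bash
python3 -c "
from station import bot
print(bot.hand_in())"
```

```text
the job is handed in; nothing more can be done
None
```

I handed the job in at about 7.7 s: in the last pictures the small blue box's tab was slid aside, its hasp stood about upright and let go, and the red box, frog and turtle looked undisturbed; the hand-in returned no verdict.

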